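Set up the bench grinding head

ROBOT

A 6-joint arm with a two-finger parallel gripper is mounted at the origin on the work surface. World frame = base frame: x ahead of the robot, y to its left, z up, the work surface at z = 0. Lengths are in m, angles in rad, forces in N, time in s.
With the tool pointing down it reaches from about 0.35 to 0.775 m from the base axis. Payload 7.3 kg.
Tool frame: the origin (TCP) lies midway between the tips of the shut fingers; the grasp point (between the pads) lies 19 mm behind it; z points along the fingers, y is the line along which they close (so a half turn about z gives the same grasp; the last joint's range is limited). The gripper opens to 92 mm and grips with 3 to 60 N. Pads are 19 mm wide; open, the fingers measure 130 mm over their backs; the gripper's body (75 mm by 190 mm) begins 47 mm behind the grasp point.
Start: joints at [0.985, 0.342, 1.524, -0, 1.275, -0.146], TCP at [0.224, 0.475, 0.227] pointing down, gripper open.
Joint ranges: [-2.53, 2.53], [-0.77, 2.02], [0.04, 2.7], [-1, 4.14], [0.28, 2.66], [-3.11, 3.11]. Speed limits (rad/s): [2.57, 2.57, 3.14, 3.14, 3.14, 3.14].

INTERFACE

Orientations are given as a rotation vector (axis times angle).
In Python, from bench import r gives the robot as it stands. The module is installed in compiled form; this text tells all that it offers.
- The arm moves only by the tool apply_moves, never from a script. Its argument "series" is a list of rows, each an object with "travel": the shift along the tool's x, y, z in mm, a list of three; "turn": the turn about the tool's z in rad. In form: [{"travel": [x, y, z], "turn": turn}, ...]. A call has 1 to 10 rows; each row shifts and turns the commanded pose from where the row before left it, along the tool's axes as they then stand; what a row does not reach is not made up. A row lasts 1/10 s, in which the tool goes at most 50 mm and 8.59 degrees, less where a joint would pass 70% of its speed; a pose out of reach is approached as far as the arm can. A call with a gripper value outside its range is refused whole. "grip" is the closure, from -1 (fully open) to 1 (shut), set as the call begins (left out, the last holds). The fingers move at their own pace and stop on an object; the grip force is fixed at half the most. Time passes only in rows, so rows that do not move let the fingers close. It gives the time, the measured TCP pose, the force, the opening and the grip force at its end, in the units of the state.
- r.observe(): the state, without advancing time (a new reading comes with each control period).
- r.snapshot(name): name is "side" or "top"; returns the picture (480x640x3 uint8, blue, green, red); there is no depth.
- r.camera_model(name): a dict with "fovy" (degrees; the focal length in pixels is half the picture's height over the tangent of half this angle, whatever the lens; pixels are square), "cx", "cy" (the principal point, pixels), "k1" (the pictures are not rectified: a ray, as slopes to the right and down, at radius r is drawn at 1 + k1 r^2 times it, then the intrinsics apply), "extrinsics" (4x4, takes a point from world to camera coordinates). Camera axes: x right, y down, z forward; pixel columns grow to the right and rows downward; lengths in m; the calibration is good to about 2 mm. A picture is of the moment at which its call begins. camera_model takes no time and is no camera call.
- r.sign_off(): hands the job in; it is judged then, once.
Trained networks look in the newest picture that a camera, given by its name, has taken for a name from the list of things; names that differ only in an ending like _2 or _b are one class to them, and where a whole thing is asked for, a point or a joint stands for the part that bears it (a point fixed in the world has none). Each returns a list of dicts, best first, with "score" (0 to 1); they miss things now and then, are a little off and sometimes report something else, mostly with a low value. They report only what shows in the picture. A call takes as long as a camera call. They do not tell look-alikes from the thing itself.
- r.search_frame(query, camera): "extent" ([left, top, right, bottom] in pixels, round what is visible of it).
- r.mark_of(query, camera): "location" ([column, row] in pixels: a listed point, or the origin of a listed thing).
The state is a dict: "clock": time; "qpos": joint angles; "joint_vel": joint speeds; "joint_efforts": joint torques, N m; "eef_pos": TCP position; "ee_rot": TCP orientation; "contact_force": force on the tool from outside, world axes, zero at the start; "moment": the same for the moment, N m; "opening": finger opening in m; "grasp_force": force on a finger pad.
Only numpy, scipy, OpenCV 4.12 (cv2) and the standard library are available. Lean on these libraries where they do the work, as an engineer would, in place of code of your own. Each camera call takes 0.05 s, during which the arm holds its last target. There are 200 camera calls.

TASK

Set up the carver's grinding head: first stand the drip pan lengthwise on the wooden bed, midway between the two bearing pedestals, then lay the spindle gently in both saddles so that its wheel is centred over the pan and its pulley is outside the wide pedestal, and finally close each bearing with its own cap, the wide cap squarely on the wide pedestal and the narrow cap squarely on the narrow one. Leave the bowl, the stone blank and the dressing stick where they are.

Things in the scene. Friction and masses are not known exactly. Their poses are not given: they have to be found in the camera images.
- headstock: the grinding head's fixed dark wooden bed, 270 x 130 mm, 18 mm thick, carrying both pedestals. Origin: centre of its underside on the bench; x along the bed (the spindle's line) towards the wide pedestal, z up. Its clear middle runs from the origin 73 mm to the wide pedestal and 83 mm to the narrow one
- pedestal_wide: wider grey pedestal, fixed on the bed: 44 mm long along the spindle, 62 mm across (foot 86 mm across, 12 mm high), flat top 95 mm above its origin, cut along the spindle by a brass 90-degree vee saddle, 26 mm across the mouth, 13 mm deep. Origin: centre of its underside, on top of the bed, 95 mm from the bed's middle along +x; axes as the bed's
- pedestal_narrow: narrower grey pedestal, the same but 24 mm long along the spindle. Origin: centre of its underside, on top of the bed, 95 mm from the bed's middle along the bed's -x; axes as the bed's
- spindle: loose 14 mm shaft, 306 mm long, 0.65 kg, in the vees of a fixed wood rack 68 mm high. Grey wheel 100 mm across, 16 thick at its middle, where it balances (pinch its faces from above); 36 mm flanges, to 21 mm out. Origin: wheel centre, on the axis; x along the shaft to the pulley (50 mm across), slim chuck at -x; any turn about x. Axis 65 mm above the bench on the rack, 110 mm in the saddles
- cap_wide: loose wide grey bearing cap, 44 mm along the spindle (its x), 62 mm across (y), 0.36 kg: feet 12 mm high, crown 40 mm across (y) up to 37 mm, brass oiler to 42 mm; a recess below, 28 mm across, 9 mm deep, clears the shaft. Origin: centre of its underside (flat of the feet), z up. Starts on the bench; its feet go on the pedestal's flat top, y across the spindle; a half turn makes no difference
- cap_narrow: loose narrow grey bearing cap, the same but 24 mm long along the spindle (its x), 0.22 kg. Origin: centre of its underside, z up
- pan: loose aluminium drip pan, open on top, 96 mm (x) by 64 mm (y), 20 mm high, walls 3 mm, 0.16 kg. Origin: centre of its underside. Its long side goes along the bed
- bowl: white water bowl, 90 mm across, 48 mm high; a bystander. Origin: centre of its underside
- blank: green stone blank, 75 x 50 x 28 mm; a bystander. Origin: centre of its underside
- stick: brown-red dressing stick, 120 x 22 x 22 mm; a bystander. Origin: centre of its underside
There are look-alikes about, which are no part of the job. What is shaped like the cap_wide but pink is not meant.

How it is judged:
By the outcome, as a careful person would: the job done as asked, in the order asked, and still so for the second after the job is handed in, with the robot touching nothing.
It also fails if it takes over 120 s, if anything falls off the work surface, if the arm or the gripper's body presses on something with over 40 N, if the wrist force passes 120 N, or if a joint passes its speed limit or range.

## Working session

There is one attempt and no reset: what is moved stays moved. The work goes in short steps, Python scripts to look and compute and a tool call to move; the robot and the scene stay as the last step left them, time stands still between calls to the robot, and variables do not carry over. Pictures are saved under pics/ and viewed, at most 14 in all, crops included, and the job is handed in when it is done.

Besides the shell and the picture viewer there is one more tool, called after "Request:" by a JSON object that holds its "op" and its "data". apply_moves: Moves the arm, as the interface text tells. Its arguments: {"type":"object","properties":{"series":{"type":"array"},"grip":{"type":"number"}},"required":["series"]}

```bash
mkdir -p pics
cat > h.py <<'E'
import numpy as np, cv2
from bench import r
from scipy.spatial.transform import Rotation as R
def cam(n):
    m=r.camera_model(n); f=240/np.tan(np.radians(m["fovy"])/2); return m,f,np.array(m["extrinsics"])
def pix2ray(n,p):
    m,f,E=cam(n); d=np.array([(p[0]-m["cx"])/f,(p[1]-m["cy"])/f]); u=d.copy()
    for _ in range(30): u=d/(1+m["k1"]*(u@u))
    Rm,t=E[:3,:3],E[:3,3]; return -Rm.T@t, Rm.T@np.array([u[0],u[1],1])
def atz(n,p,z):
    o,d=pix2ray(n,p); return (o+d*(z-o[2])/d[2])
def proj(n,P):
    m,f,E=cam(n); c=E[:3,:3]@np.array(P)+E[:3,3]; u=c[:2]/c[2]; u=u*(1+m["k1"]*(u@u)); return u*f+[m["cx"],m["cy"]]
def tri(pairs):
    A=np.zeros((3,3));b=np.zeros(3)
    for n,p in pairs:
        o,d=pix2ray(n,p); d/=np.linalg.norm(d); M=np.eye(3)-np.outer(d,d); A+=M;b+=M@o
    return np.linalg.solve(A,b)
E
cat > a.py <<'E'
from h import *
np.set_printoptions(precision=3,suppress=True)
for c in("top","side"):
    cv2.imwrite(f"pics/{c}0.png",r.snapshot(c))
    o,d=pix2ray(c,(320,240)); print(c,o,d, r.camera_model(c)["fovy"])
    for q in "headstock pedestal_wide pedestal_narrow spindle cap_wide cap_narrow pan bowl blank stick".split():
        print(c,q,[(np.round(x["location"]).astype(int).tolist(),round(x["score"],2)) for x in r.mark_of(q,c)])
print(r.observe())
E
python3 a.py
```

```text
top [ 0.33  -0.021  1.199] [ 0.205  0.005 -0.979] 47.61781581818651
top headstock [([398, 253], 0.97)]
top pedestal_wide [([355, 245], 0.8)]
top pedestal_narrow [([443, 262], 0.63)]
top spindle [([224, 218], 0.97)]
top cap_wide [([300, 303], 0.98), ([329, 354], 0.76), ([244, 344], 0.58)]
top cap_narrow [([208, 308], 0.69)]
top pan [([398, 341], 0.94)]
top bowl [([521, 302], 0.68), ([344, 151], 0.45)]
top blank [([345, 150], 0.91)]
top stick [([123, 255], 0.72)]
side [-0.12  -0.734  1.088] [ 0.471  0.505 -0.723] 50.379015674195045
side headstock [([371, 288], 0.67)]
side pedestal_wide [([348, 260], 0.56)]
side pedestal_narrow [([390, 305], 0.78)]
side spindle [([281, 194], 0.68), ([220, 187], 0.42)]
side cap_wide [([270, 307], 0.75), ([283, 267], 0.65), ([225, 266], 0.57)]
side cap_narrow [([229, 235], 0.73)]
side pan [([323, 333], 0.83)]
side bowl [([437, 374], 0.96)]
side blank [([385, 221], 0.54)]
side stick [([219, 188], 0.55), ([280, 195], 0.31)]
{'clock': 1.1, 'qpos': array([ 0.985,  0.342,  1.524,  0.   ,  1.275, -0.146]), 'joint_vel': array([-0.001,  0.   , -0.002, -0.001,  0.001,  0.001]), 'joint_efforts': array([  0.   , -43.115, -24.448,   0.072,   0.048,   0.   ]), 'eef_pos': array([0.223, 0.475, 0.227]), 'ee_rot': array([0.685, 3.066, 0.   ]), 'contact_force': array([-0.345,  0.177,  0.669]), 'moment': array([-0.019, -0.035, -0.02 ]), 'grasp_force': 0.0, 'opening': 0.09154059856374333}
```

View pics/top0.png

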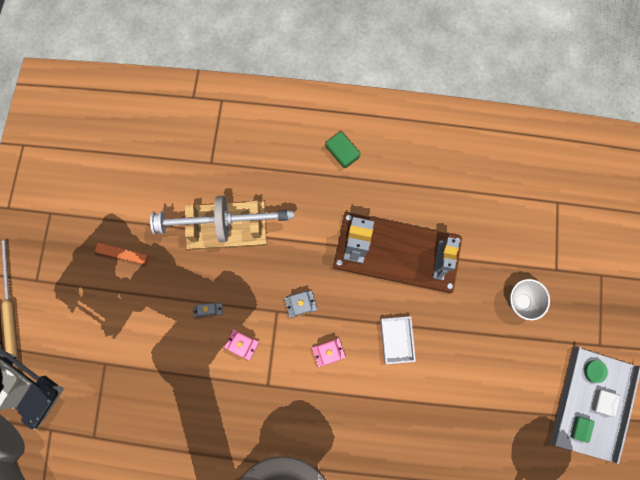

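View pics/side0.png

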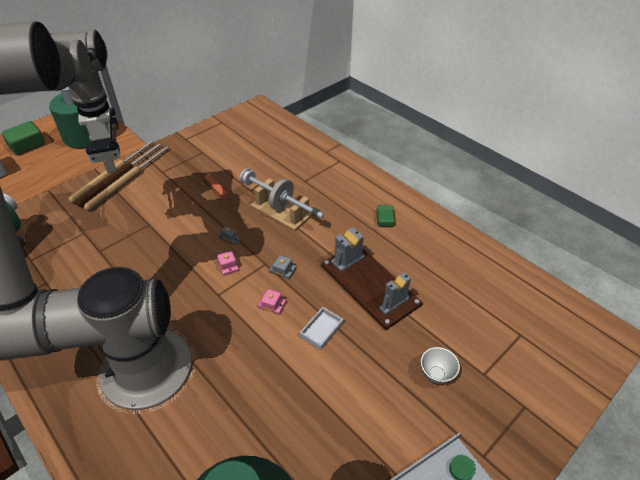

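Candidates in the top view: the grey wide cap is at (300,303), with pink look-alikes at (329,354) and (241,344). The narrow cap is at (208,308), the pan at (398,341), the spindle at (222,218) and the bed at (398,253). I choose the grey ones and will check them in one crop.

Run:
```python
from h import *
im=cv2.imread("pics/top0.png")
cv2.imwrite("pics/crop1.png",cv2.resize(im[195:375,190:470],None,fx=2.85,fy=2.85,interpolation=cv2.INTER_CUBIC))
np.set_printoptions(precision=4,suppress=True)
sd={"pedestal_wide":((355,245),(348,260),.018),"pedestal_narrow":((443,262),(390,305),.018),"headstock":((398,253),(371,288),0),"spindle":((222,218),(281,194),.065),"cap_wide":((300,303),(283,267),0),"cap_narrow":((208,308),(229,235),0),"pan":((398,341),(323,333),0)}
for k,(a,b,z) in sd.items(): print(k,atz("top",a,z),atz("side",b,z),tri([("top",a),("side",b)]))
```

```text
pedestal_wide [ 0.5755 -0.0928  0.018 ] [ 0.5822 -0.0964  0.018 ] [ 0.5786 -0.0949  0.0181]
pedestal_narrow [ 0.5596 -0.291   0.018 ] [ 0.552 -0.28   0.018] [ 0.553  -0.2857  0.0257]
headstock [ 0.5721 -0.192   0.    ] [ 0.5682 -0.1994  0.    ] [ 0.5747 -0.1938 -0.011 ]
spindle [0.5919 0.2005 0.065 ] [0.5912 0.2025 0.065 ] [0.5908 0.2007 0.0666]
cap_wide [0.4357 0.0135 0.    ] [0.4417 0.0196 0.    ] [0.4355 0.0128 0.0105]
cap_narrow [0.4007 0.2142 0.    ] [0.4043 0.2247 0.    ] [0.3988 0.2123 0.0133]
pan [ 0.3773 -0.2088  0.    ] [ 0.3751 -0.2155  0.    ] [ 0.3784 -0.2108 -0.0091]
```

View pics/crop1.png

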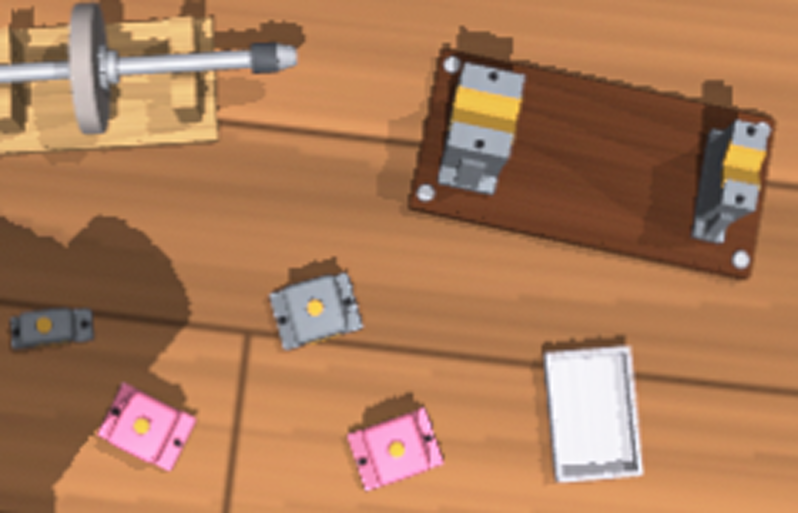

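The crop confirms the choices: the grey wide cap (oiler at crop 315,308), the dark narrow cap (43,325) and the white pan (590,413). Next I compute the poses from the visible corners.

```bash
cat > b.py <<'E'
from h import *
np.set_printoptions(precision=4,suppress=True)
C=lambda p:(p[0]/2.85+190-.3,p[1]/2.85+195-.3)
def fit(pts,z,ref,n="top",f=C):
    W=np.array([atz(n,f(p),z)[:2] for p in pts]); Q=np.array(ref,float)/1000
    a=W-W.mean(0); b=Q-Q.mean(0); th=np.arctan2((b[:,0]*a[:,1]-b[:,1]*a[:,0]).sum(),(a*b).sum())
    Rm=np.array([[np.cos(th),-np.sin(th)],[np.sin(th),np.cos(th)]]); o=W.mean(0)-Rm@Q.mean(0)
    return o,np.degrees(th),(W-o-Q@Rm.T)*1000
if __name__=="__main__":
    print("bed",fit([(447,45),(773,117),(748,278),(408,207)],.018,[(135,-65),(-135,-65),(-135,65),(135,65)][::1] and [(135,65),(-135,65),(-135,-65),(135,-65)]))
    print("bedvee",fit([(458,85),(522,98),(516,132),(452,120),(733,143),(766,152),(758,185),(723,178)],.113,[(117,13),(73,13),(73,-13),(117,-13),(-83,13),(-107,13),(-107,-13),(-83,-13)]))
    print("pan",fit([(544,347),(631,346),(642,474),(556,482)],.02,[(48,32),(48,-32),(-48,-32),(-48,32)]))
    for nm,o,s in(("cw",(315,308),((282,320),(348,302))),("cn",(43,325),((14,330),(86,324)))):
        a,b=[atz("top",C(p),.014)[:2] for p in s]; d=a-b
        print(nm,atz("top",C(o),.042),np.degrees(np.arctan2(d[1],d[0])),np.linalg.norm(d))
    a=atz("top",(156,222.5),.065);b=atz("top",C((297,57)),.065);d=a-b
    print("spin ends",a,b,np.degrees(np.arctan2(d[1],d[0])),np.linalg.norm(d),(a+b)/2)
    s=r.observe(); print(s["eef_pos"]); print(R.from_rotvec(s["ee_rot"]).as_matrix())
E
python3 b.py
```

```text
bed (array([ 0.5727, -0.1898]), np.float64(84.3505727834061), array([[ 130.7088,  -17.151 ],
       [ 129.1225,   -9.9667],
       [-129.3436,   14.6169],
       [-130.4876,   12.5008]]))
bedvee (array([ 0.5726, -0.1903]), np.float64(84.19103857011932), array([[ 25.8014,  -0.8449],
       [ 26.0042,  -3.8658],
       [-25.2542,   0.7799],
       [-26.2303,   3.5066],
       [ 26.3425,  -3.4117],
       [ 24.9251,  -3.979 ],
       [-25.6885,   3.0063],
       [-25.9003,   4.8086]]))
pan (array([ 0.3802, -0.2051]), np.float64(9.871922832153992), array([[ 2.7481,  1.9904],
       [-0.2111, -0.9307],
       [-0.3819, -0.9907],
       [-2.1551, -0.069 ]]))
cw [0.4325 0.0119 0.042 ] 111.91156821640747 0.052222542899486184
cn [0.3958 0.2127 0.042 ] 101.70344281280991 0.05577535406326143
spin ends [0.5657 0.3427 0.065 ] [0.6168 0.0472 0.065 ] 99.8062207061324 0.29996444805968464 [0.5913 0.195  0.065 ]
[0.2235 0.4751 0.2267]
[[-0.9049  0.4257  0.    ]
 [ 0.4257  0.9049  0.0001]
 [ 0.      0.0001 -1.    ]]
```

```bash
cat >> h.py <<'E'
def pose():
    s=r.observe(); M=R.from_rotvec(s["ee_rot"]).as_matrix(); return np.array(s["eef_pos"]),M,np.degrees(np.arctan2(M[1,0],M[0,0]))
def goto(x,y,z,yaw):
    p,M,w=pose(); dt=(w-yaw+180)%360-180
    M2=R.from_euler("z",-dt,degrees=True).as_matrix()@M
    print("at",p.round(4),"yaw %.1f"%w,"| turn %.3f rad, then travel mm"%np.radians(dt),(M2.T@(np.array([x,y,z])-p)*1000).round(1))
E
python3 - <<'E'
from b import *
f=lambda L:[(a,-b) for a,b in L]
print("bed",fit([(447,45),(773,117),(748,278),(408,207)],.018,f([(135,65),(-135,65),(-135,-65),(135,-65)])))
print("bedvee",fit([(458,85),(522,98),(516,132),(452,120),(733,143),(766,152),(758,185),(723,178)],.113,f([(117,13),(73,13),(73,-13),(117,-13),(-83,13),(-107,13),(-107,-13),(-83,-13)])))
P=[atz("top",C(p),.02)[:2] for p in [(544,347),(631,346),(642,474),(556,482)]]
for a,b in((P[0],P[3]),(P[1],P[2]),(P[0],P[1]),(P[3],P[2])): d=a-b;print(np.degrees(np.arctan2(d[1],d[0])),np.linalg.norm(d))
goto(.380,-.205,.12,188)
E
```

```text
bed (array([ 0.5727, -0.1898]), np.float64(84.11417869745756), array([[ 0.813 , -4.0308],
       [ 0.335 ,  3.0415],
       [ 0.5522,  1.4968],
       [-1.7002, -0.5075]]))
bedvee (array([ 0.5726, -0.1903]), np.float64(84.12815307508477), array([[-0.1913,  1.8139],
       [ 0.0595, -1.2119],
       [ 0.5311, -1.8577],
       [-0.493 ,  0.874 ],
       [ 0.5681, -0.7753],
       [-0.8231, -1.3452],
       [ 0.2934,  0.3487],
       [ 0.0554,  2.1536]]))
10.544779411611307 0.10119070743102969
9.889705891758348 0.09617853159170936
96.92539246847358 0.06645833992058035
101.26773575712171 0.06523137311560508
at [0.2235 0.4751 0.2267] yaw 154.8 | turn -0.579 rad, then travel mm [ -60.3 -695.2  106.7]
```

Request:
{"op": "apply_moves", "data": {"grip": -1, "series": [{"travel": [0, 0, 0], "turn": -0.123}, {"travel": [0, 0, 0], "turn": -0.123}, {"travel": [0, 0, 0], "turn": -0.123}, {"travel": [0, 0, 0], "turn": -0.123}, {"travel": [0, 0, 0], "turn": -0.122}, {"travel": [-20, -35, 0], "turn": 0}, {"travel": [-35, -35, 0], "turn": 0}, {"travel": [-35, -35, 0], "turn": 0}, {"travel": [-35, -35, 0], "turn": 0}, {"travel": [-30, -35, 0], "turn": 0}]}}

```text
clock: 2.1
eef_pos: [0.4082, 0.3283, 0.2269]
ee_rot: [-0.273, 3.129, 0.001]
contact_force: [0.2, 0.8, 0.1]
opening: 0.0914
grasp_force: 0.0
```

Request:
{"op": "apply_moves", "data": {"series": [{"travel": [0, -40, 0], "turn": 0}, {"travel": [0, -40, 0], "turn": 0}, {"travel": [0, -40, 0], "turn": 0}, {"travel": [0, -40, 0], "turn": 0}, {"travel": [0, -40, 0], "turn": 0}, {"travel": [20, -40, 0], "turn": 0}, {"travel": [20, -40, 0], "turn": 0}, {"travel": [20, -40, 20], "turn": 0}, {"travel": [20, -40, 30], "turn": 0}, {"travel": [10, -40, 30], "turn": 0}]}}

```text
clock: 3.1
eef_pos: [0.3873, -0.0776, 0.1493]
ee_rot: [-0.273, 3.128, -0.001]
contact_force: [1.2, -0.1, -0.2]
opening: 0.0916
grasp_force: 0.0
```

Run:
```python
from h import *
goto(.380,-.206,.003,190.2)
cv2.imwrite("pics/s1.png",r.snapshot("side"))
for c in("side",):
  print(r.mark_of("pan",c)[:1])
```

```text
at [ 0.3873 -0.0776  0.1493] yaw -170.0 | turn -0.004 rad, then travel mm [  30.2 -125.   146.4]
[{'location': [321.7, 327.8], 'score': 0.86}]
```

Request:
{"op": "apply_moves", "data": {"series": [{"travel": [6, -25, 0], "turn": 0}, {"travel": [6, -25, 0], "turn": 0}, {"travel": [6, -25, 0], "turn": 0}, {"travel": [6, -25, 20], "turn": 0}, {"travel": [6, -25, 25], "turn": 0}, {"travel": [0, 0, 30], "turn": 0}, {"travel": [0, 0, 25], "turn": 0}, {"travel": [0, 0, 0], "turn": 0}]}}

```text
clock: 4.0
eef_pos: [0.3791, -0.203, 0.0475]
ee_rot: [0.273, -3.126, -0.006]
contact_force: [-0.1, -0.5, 0.8]
opening: 0.0919
grasp_force: 0.0
```

Run:
```python
from h import *
goto(.380,-.206,.003,190.2)
a=r.snapshot("side")[230:400,230:430]; b=r.snapshot("top")[270:420,310:490]
cv2.imwrite("pics/p2.png",np.hstack([cv2.resize(a,(400,340)),cv2.resize(b,(400,340))]))
```

```text
at [ 0.3791 -0.203   0.0475] yaw -170.0 | turn -0.004 rad, then travel mm [-0.5 -3.3 44.5]
```

View pics/p2.png

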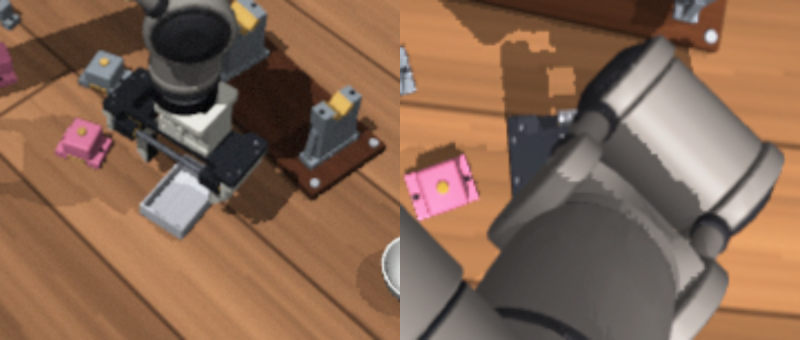

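The side half shows the open fingers straddling the pan (crop 180,195). The gripper's long side lies along the closing line, so it will fit between the pedestals.

Request:
{"op": "apply_moves", "data": {"series": [{"travel": [0, -3, 15], "turn": 0}, {"travel": [0, 0, 15], "turn": 0}, {"travel": [0, 0, 12], "turn": 0}, {"travel": [0, 0, 0], "turn": 0}]}}

```text
clock: 4.5
eef_pos: [0.3813, -0.2073, 0.008]
ee_rot: [-0.274, 3.129, -0.0]
contact_force: [0.1, -0.9, 0.6]
opening: 0.0916
grasp_force: 0.0
```

Request:
{"op": "apply_moves", "data": {"grip": 1, "series": [{"travel": [0, 0, 0], "turn": 0}, {"travel": [0, 0, 0], "turn": 0}, {"travel": [0, 0, 0], "turn": 0}, {"travel": [0, 0, 0], "turn": 0}, {"travel": [0, 0, 0], "turn": 0}, {"travel": [0, 0, 0], "turn": 0}]}}

```text
clock: 5.1
eef_pos: [0.381, -0.2073, 0.0079]
ee_rot: [-0.273, 3.129, -0.0]
contact_force: [-1.8, 1.1, 7.1]
opening: 0.0637
grasp_force: 30.0
```

Request:
{"op": "apply_moves", "data": {"series": [{"travel": [0, 0, -10], "turn": 0}, {"travel": [0, 0, -25], "turn": 0}, {"travel": [0, 0, -35], "turn": 0}, {"travel": [0, 0, -40], "turn": 0}, {"travel": [0, 0, -40], "turn": 0}, {"travel": [0, 0, 0], "turn": 0.14}, {"travel": [0, 0, 0], "turn": 0.14}, {"travel": [0, 0, 0], "turn": 0.14}, {"travel": [0, 0, 0], "turn": 0.14}, {"travel": [0, 0, 0], "turn": 0.14}]}}

```text
clock: 6.1
eef_pos: [0.3805, -0.2072, 0.1579]
ee_rot: [-0.825, -3.031, -0.0]
contact_force: [0.7, 0.3, -1.7]
opening: 0.0634
grasp_force: 30.0
```

Request:
{"op": "apply_moves", "data": {"series": [{"travel": [0, 0, 0], "turn": 0.145}, {"travel": [0, 0, 0], "turn": 0.145}, {"travel": [0, 0, 0], "turn": 0.145}, {"travel": [0, 0, 0], "turn": 0.145}, {"travel": [0, 0, 0], "turn": 0.145}, {"travel": [0, 0, 0], "turn": 0.145}, {"travel": [0, 0, 0], "turn": 0.145}, {"travel": [0, 0, 0], "turn": 0.135}, {"travel": [0, 0, 0], "turn": 0}]}}

```text
clock: 7.0
eef_pos: [0.3806, -0.2073, 0.1578]
ee_rot: [-2.336, -2.1, 0.0]
contact_force: [-0.0, 0.2, -1.9]
opening: 0.0637
grasp_force: 30.0
```

Run:
```python
from h import *
u=np.array([np.cos(np.radians(84.1)),np.sin(np.radians(84.1))]); t=np.array([.5726,-.190])-.0025*u
print(t); goto(t[0],t[1],.16,84.1)
```

```text
[ 0.57234302 -0.19248676]
at [ 0.3806 -0.2073  0.1578] yaw 83.9 | turn -0.003 rad, then travel mm [ 34.4 189.2  -2.2]
```

Request:
{"op": "apply_moves", "data": {"series": [{"travel": [4, 20, 0], "turn": -0.003}, {"travel": [6, 35, 0], "turn": 0}, {"travel": [6, 35, 0], "turn": 0}, {"travel": [6, 35, 0], "turn": 0}, {"travel": [6, 35, 0], "turn": 0}, {"travel": [6, 29, 0], "turn": 0}, {"travel": [0, 0, 0], "turn": 0}, {"travel": [0, 0, 20], "turn": 0}, {"travel": [0, 0, 20], "turn": 0}, {"travel": [0, 0, 0], "turn": 0}]}}

```text
clock: 8.0
eef_pos: [0.5697, -0.192, 0.1148]
ee_rot: [-2.325, -2.104, 0.004]
contact_force: [-0.5, 0.1, -1.9]
opening: 0.0637
grasp_force: 30.0
```

Run:
```python
from h import *
goto(.5723,-.1925,.028,84.1)
a=r.snapshot("side")[210:350,300:450]; b=r.snapshot("top")[190:330,320:480]
cv2.imwrite("pics/p3.png",np.hstack([cv2.resize(a,(400,373),interpolation=2),cv2.resize(b,(400,373))]))
p,M,w=pose()
# expected pan corners rim (z underside+.02) in side crop
for dx,dy in((48,32),(48,-32),(-48,-32),(-48,32)):
    P=p+M@np.array([dx,dy,0])/1000; P[2]=p[2]-.008+.02; q=proj("side",P); print(dx,dy,((q-[300,210])*2.667).round(),P.round(3))
```

```text
at [ 0.5697 -0.192   0.1148] yaw 84.3 | turn 0.003 rad, then travel mm [-0.4  3.2 86.8]
48 32 [189.  73.] [ 0.608 -0.148  0.13 ]
48 -32 [139. 102.] [ 0.545 -0.142  0.13 ]
-48 -32 [205. 163.] [ 0.535 -0.237  0.13 ]
-48 32 [256. 132.] [ 0.599 -0.244  0.13 ]
```

View pics/p3.png

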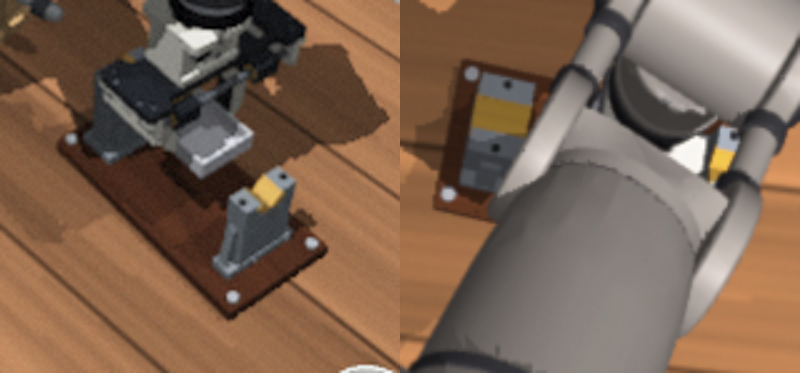

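The side half shows the pan held level between the pedestals, lengthwise. Its near rim corner is at (200,163) against an expected (205,163), so it is centred in the grip.

Request:
{"op": "apply_moves", "data": {"series": [{"travel": [0, 3, 20], "turn": 0.003}, {"travel": [0, 0, 20], "turn": 0}, {"travel": [0, 0, 20], "turn": 0}, {"travel": [0, 0, 15], "turn": 0}, {"travel": [0, 0, 5], "turn": 0}, {"travel": [0, 0, 0], "turn": 0}, {"travel": [0, 0, 0], "turn": 0}]}}

```text
clock: 8.8
eef_pos: [0.576, -0.1936, 0.0389]
ee_rot: [2.333, 2.101, 0.001]
contact_force: [0.8, -0.6, -1.3]
opening: 0.0639
grasp_force: 30.0
```

Request:
{"op": "apply_moves", "data": {"series": [{"travel": [1, -3.5, 5], "turn": 0}, {"travel": [0, 0, 4], "turn": 0}, {"travel": [0, 0, 3], "turn": 0}, {"travel": [0, 0, 0], "turn": 0}, {"travel": [0, 0, 0], "turn": 0}]}}

```text
clock: 9.3
eef_pos: [0.5718, -0.1917, 0.026]
ee_rot: [-2.335, -2.102, -0.0]
contact_force: [-2.4, 1.0, 5.5]
opening: 0.0637
grasp_force: 30.0
```

Request:
{"op": "apply_moves", "data": {"grip": -1, "series": [{"travel": [0, 0, 0], "turn": 0}, {"travel": [0, 0, 0], "turn": 0}, {"travel": [0, 0, 0], "turn": 0}, {"travel": [0, 0, 0], "turn": 0}, {"travel": [0, 0, -10], "turn": 0}, {"travel": [0, 0, -25], "turn": 0}, {"travel": [0, 0, -40], "turn": 0}, {"travel": [0, 0, -45], "turn": 0}, {"travel": [0, 0, -45], "turn": 0}, {"travel": [0, 0, -30], "turn": 0}]}}

```text
clock: 10.3
eef_pos: [0.5726, -0.1921, 0.225]
ee_rot: [2.331, 2.099, 0.003]
contact_force: [1.0, 0.4, 0.2]
opening: 0.0919
grasp_force: 0.0
```

Request:
{"op": "apply_moves", "data": {"series": [{"travel": [20, -10, 0], "turn": -0.145}, {"travel": [30, -10, 0], "turn": -0.145}, {"travel": [30, 0, 0], "turn": -0.145}, {"travel": [30, 0, 0], "turn": -0.145}, {"travel": [20, 10, 0], "turn": -0.145}, {"travel": [20, 20, 0], "turn": -0.145}, {"travel": [10, 20, 0], "turn": -0.145}, {"travel": [0, 30, 0], "turn": -0.145}, {"travel": [0, 30, 0], "turn": -0.145}, {"travel": [0, 30, 0], "turn": -0.145}]}}

```text
clock: 11.3
eef_pos: [0.5943, 0.0665, 0.2213]
ee_rot: [0.345, 3.121, 0.0]
contact_force: [1.0, 0.6, -0.1]
opening: 0.0917
grasp_force: 0.0
```

Run:
```python
from b import *
goto(.591,.2,.25,189.8)
im=r.snapshot("top"); cv2.imwrite("pics/top4.png",im)
cv2.imwrite("pics/c4.png",np.hstack([cv2.resize(im[185:260,135:305],(800,353),interpolation=2)]))
cv2.imwrite("pics/c4b.png",cv2.resize(im[200:300,320:470],(750,500),interpolation=2))
```

```text
at [0.5943 0.0665 0.2213] yaw 167.4 | turn -0.391 rad, then travel mm [-19.5 132.1 -28.7]
```

View pics/c4.png

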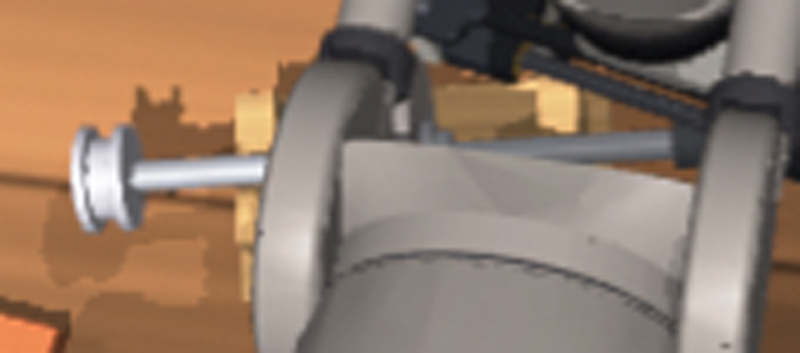

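View pics/c4b.png

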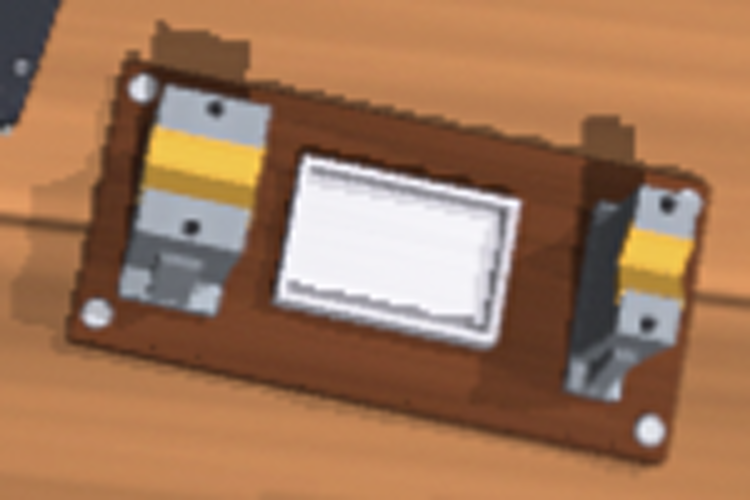

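The pan stands lengthwise on the bed (crop corners 303,153 / 521,198 / 495,350 / 274,303), and the pulley is at the spindle's +y end (crop 107,178).

Run:
```python
from b import *
f=lambda p:(p[0]/5+320-.4,p[1]/5+200-.4)
o,th,res=fit([(303,153),(521,198),(495,350),(274,303)],.038,[(48,-32),(-48,-32),(-48,32),(48,32)],f=f)
d=o-np.array([.5726,-.190]); a=np.radians(84.1)
print(o,th,"in bed",d@[np.cos(a),np.sin(a)],d@[-np.sin(a),np.cos(a)]);
g=lambda p:(p[0]/4.706+135-.4,p[1]/4.706+185-.4)
A=[atz("top",g(p),.065) for p in((75,180),(140,175),(200,171),(680,146))]
print(A,[np.linalg.norm(x-[.5907,.198,.065]) for x in A])
goto(.591,.198,.16,189.8)
```

```text
[ 0.572  -0.1888] 84.5179195183348 in bed 0.0011400910345811977 0.0007248026601631221
[array([0.5636, 0.3547, 0.065 ]), array([0.5694, 0.3246, 0.065 ]), array([0.5744, 0.297 , 0.065 ]), array([0.6112, 0.0786, 0.065 ])] [np.float64(0.15898871843263332), np.float64(0.12841815280029958), np.float64(0.10033592662759523), np.float64(0.12114296441214246)]
at [0.5951 0.0708 0.2211] yaw 168.0 | turn -0.381 rad, then travel mm [-17.5 125.9  61.5]
```

Request:
{"op": "apply_moves", "data": {"series": [{"travel": [0, 0, 0], "turn": -0.13}, {"travel": [0, 0, 0], "turn": -0.13}, {"travel": [0, 0, 0], "turn": -0.12}, {"travel": [-4, 25, 0], "turn": 0}, {"travel": [-4, 35, 0], "turn": 0}, {"travel": [-4, 35, 0], "turn": 0}, {"travel": [-4, 25, 0], "turn": 0}, {"travel": [-1, 6, 20], "turn": 0}, {"travel": [0, 0, 20], "turn": 0}, {"travel": [0, 0, 0], "turn": 0}]}}

```text
clock: 12.35
eef_pos: [0.5893, 0.1928, 0.1783]
ee_rot: [0.242, -3.127, 0.001]
contact_force: [-0.4, -0.2, -0.0]
opening: 0.0919
grasp_force: 0.0
```

Request:
{"op": "apply_moves", "data": {"series": [{"travel": [0, 0, 20], "turn": 0}, {"travel": [0, 0, 0], "turn": 0}, {"travel": [0, 0, 0], "turn": 0}]}}

```text
clock: 12.65
eef_pos: [0.5913, 0.1925, 0.1616]
ee_rot: [-0.241, 3.132, 0.0]
contact_force: [-0.1, -0.0, 0.3]
opening: 0.0918
grasp_force: 0.0
```

Run:
```python
from b import *
goto(.591,.198,.088,189.7)
b=r.snapshot("side")[130:260,200:360]
cv2.imwrite("pics/p5.png",cv2.resize(b,(640,520),interpolation=2))
```

```text
at [0.5913 0.1925 0.1616] yaw -171.2 | turn -0.016 rad, then travel mm [-0.6  5.5 73.6]
```

View pics/p5.png

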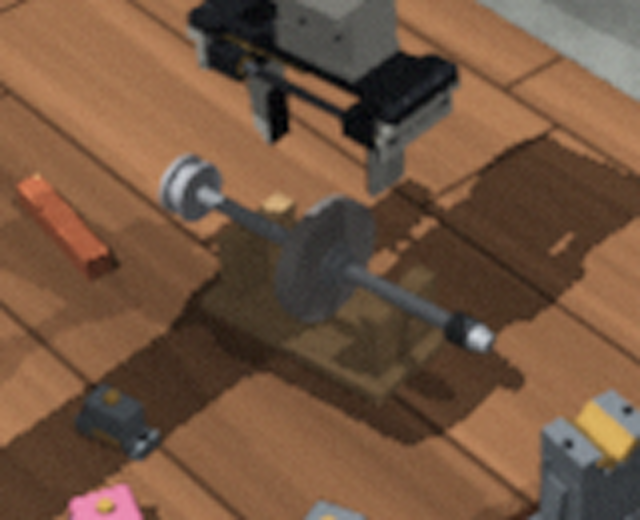

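The wheel is at crop (325,258), with the fingers above it on either side. That puts the wheel centre at about y = 0.200.

Request:
{"op": "apply_moves", "data": {"series": [{"travel": [-0.5, 7.5, 20], "turn": -0.016}, {"travel": [0, 0, 20], "turn": 0}, {"travel": [0, 0, 20], "turn": 0}, {"travel": [0, 0, 14], "turn": 0}, {"travel": [0, 0, 0], "turn": 0}, {"travel": [0, 0, 0], "turn": 0}]}}

```text
clock: 13.3
eef_pos: [0.591, 0.2003, 0.0874]
ee_rot: [-0.267, 3.129, 0.0]
contact_force: [-0.1, 0.4, -0.9]
opening: 0.0918
grasp_force: 0.0
```

Request:
{"op": "apply_moves", "data": {"grip": 1, "series": [{"travel": [0, 0, 0], "turn": 0}, {"travel": [0, 0, 0], "turn": 0}, {"travel": [0, 0, 0], "turn": 0}, {"travel": [0, 0, 0], "turn": 0}, {"travel": [0, 0, 0], "turn": 0}, {"travel": [0, 0, 0], "turn": 0}, {"travel": [0, 0, 0], "turn": 0}, {"travel": [0, 0, 0], "turn": 0}, {"travel": [0, 0, 0], "turn": 0}]}}

```text
clock: 14.2
eef_pos: [0.5904, 0.2003, 0.0864]
ee_rot: [-0.267, 3.13, 0.0]
contact_force: [-0.3, -0.1, 0.4]
opening: 0.0241
grasp_force: 0.0
```

Request:
{"op": "apply_moves", "data": {"series": [{"travel": [0, 0, 0], "turn": 0}, {"travel": [0, 0, 0], "turn": 0}, {"travel": [0, 0, 0], "turn": 0}]}}

```text
clock: 14.5
eef_pos: [0.5903, 0.2006, 0.0864]
ee_rot: [-0.267, 3.13, 0.001]
contact_force: [0.3, 2.1, -0.8]
opening: 0.0159
grasp_force: 30.0
```

Run:
```python
from b import *
print(r.observe()["contact_force"],r.observe()["moment"])
goto(.5726,-.190,.2,174.1)
```

```text
[ 0.2722  2.0773 -0.791 ] [ 0.3895 -0.0244  0.1204]
at [0.5903 0.2006 0.0864] yaw -170.2 | turn 0.273 rad, then travel mm [ -22.5 -390.3 -113.8]
```

Request:
{"op": "apply_moves", "data": {"series": [{"travel": [0, 0, -5], "turn": 0}, {"travel": [0, 0, -10], "turn": 0}, {"travel": [0, 0, -20], "turn": 0}, {"travel": [0, 0, -25], "turn": 0}, {"travel": [0, 0, -25], "turn": 0}, {"travel": [0, 0, -20], "turn": 0}, {"travel": [0, 0, -10], "turn": 0.06}, {"travel": [0, 0, 0], "turn": 0.08}, {"travel": [0, 0, 0], "turn": 0.08}, {"travel": [0, 0, 0], "turn": 0.053}]}}

```text
clock: 15.5
eef_pos: [0.5899, 0.1999, 0.2016]
ee_rot: [-0.166, -3.136, 0.001]
contact_force: [-0.4, 0.3, -6.7]
opening: 0.0158
grasp_force: 30.0
```

Request:
{"op": "apply_moves", "data": {"series": [{"travel": [0, -10, 0], "turn": 0}, {"travel": [0, -20, 0], "turn": 0}, {"travel": [-2, -30, 0], "turn": 0}, {"travel": [-3, -35, 0], "turn": 0}, {"travel": [-3, -35, 0], "turn": 0}, {"travel": [-3, -35, 0], "turn": 0}, {"travel": [-3, -35, 0], "turn": 0}, {"travel": [-3, -35, 0], "turn": 0}, {"travel": [-3, -30, 0], "turn": 0}, {"travel": [-2, -30, 0], "turn": 0}]}}

```text
clock: 16.5
eef_pos: [0.5812, -0.0976, 0.2016]
ee_rot: [-0.16, -3.137, 0.0]
contact_force: [0.3, -0.1, -6.8]
opening: 0.0161
grasp_force: 30.0
```

Request:
{"op": "apply_moves", "data": {"series": [{"travel": [0, -30, 0], "turn": 0}, {"travel": [0, -25, 0], "turn": 0}, {"travel": [0, -15, 0], "turn": 0}, {"travel": [0, 0, 0], "turn": 0}, {"travel": [0, 0, 0], "turn": 0}, {"travel": [0, 0, 0], "turn": 0}]}}

```text
clock: 17.1
eef_pos: [0.5748, -0.164, 0.2014]
ee_rot: [-0.159, -3.137, -0.001]
contact_force: [-0.1, -0.0, -6.4]
opening: 0.0156
grasp_force: 30.0
```

Run:
```python
from b import *
s=r.observe();print(s["contact_force"],s["moment"],s["opening"])
goto(.5726,-.190,.15,174.1)
a=r.snapshot("side")[150:340,260:450]; b=r.snapshot("top")
cv2.imwrite("pics/top6.png",b)
cv2.imwrite("pics/p6.png",np.hstack([cv2.resize(a,(450,450),interpolation=2),cv2.resize(b[160:320,300:480],(350,311),interpolation=2).repeat(1,0) if 0 else cv2.copyMakeBorder(cv2.resize(b[180:320,300:480],(350,272),interpolation=2),0,178,0,0,cv2.BORDER_CONSTANT)]))
p,M,w=pose(); 
for t in(-153,0,153):
    P=p+M@np.array([0,t,21.4])/1000; print(t,P,((proj("side",P)-[260,150])*450/190).round())
```

```text
[-0.1268 -0.0376 -6.4214] [ 0.0222  0.0137 -0.0125] 0.015605846057453097
at [ 0.5748 -0.164   0.2014] yaw 174.2 | turn 0.001 rad, then travel mm [ -0.5 -26.1  51.4]
-153 [ 0.5595 -0.3162  0.18  ] [357. 286.]
0 [ 0.5749 -0.164   0.1801] [255. 197.]
153 [ 0.5904 -0.0117  0.1801] [166. 120.]
```

View pics/p6.png

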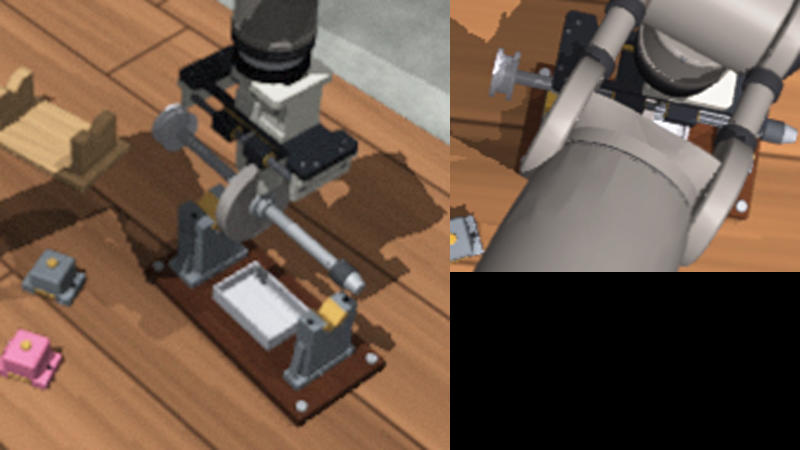

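The spindle hangs level, with the chuck tip at (358,285) against a predicted (357,286) and the pulley on the wide side. I move it over the saddles and lower it.

Request:
{"op": "apply_moves", "data": {"series": [{"travel": [0, -10, 0], "turn": 0.001}, {"travel": [-0.5, -16, 0], "turn": 0}, {"travel": [0, 0, 15], "turn": 0}, {"travel": [0, 0, 15], "turn": 0}, {"travel": [0, 0, 12], "turn": 0}, {"travel": [0, 0, 8], "turn": 0}, {"travel": [0, 0, 0], "turn": 0}, {"travel": [0, 0, 0], "turn": 0}, {"travel": [0, 0, 0], "turn": 0}]}}

```text
clock: 18.1
eef_pos: [0.5731, -0.1912, 0.1523]
ee_rot: [0.163, 3.136, -0.001]
contact_force: [2.4, -0.5, -7.5]
opening: 0.0156
grasp_force: 30.0
```

Run:
```python
from b import *
s=r.observe();print(s["contact_force"],s["moment"])
goto(.5726,-.190,.1314,174.1)
```

```text
[ 2.4139 -0.4513 -7.5001] [0.0335 0.0289 0.0186]
at [ 0.5731 -0.1912  0.1523] yaw 174.1 | turn -0.001 rad, then travel mm [ 0.7  1.2 20.9]
```

Request:
{"op": "apply_moves", "data": {"series": [{"travel": [0.5, 1, 4], "turn": 0}, {"travel": [0, 0, 4], "turn": 0}, {"travel": [0, 0, 4], "turn": 0}, {"travel": [0, 0, 3], "turn": 0}, {"travel": [0, 0, 2], "turn": 0}, {"travel": [0, 0, 0], "turn": 0}, {"travel": [0, 0, 0], "turn": 0}]}}

```text
clock: 18.8
eef_pos: [0.5723, -0.19, 0.1345]
ee_rot: [0.163, 3.137, 0.0]
contact_force: [-0.7, -0.1, -7.4]
opening: 0.0158
grasp_force: 30.0
```

Run:
```python
from b import *
s=r.observe();print(s["contact_force"],s["moment"])
goto(.5726,-.190,.1314,174.1)
```

```text
[-0.6613 -0.0889 -7.351 ] [ 0.0345 -0.0219  0.0301]
at [ 0.5723 -0.19    0.1345] yaw 174.1 | turn -0.001 rad, then travel mm [-0.3  0.   3.1]
```

Request:
{"op": "apply_moves", "data": {"series": [{"travel": [0, 0, 1], "turn": 0}, {"travel": [0, 0, 1], "turn": 0}, {"travel": [0, 0, 0.5], "turn": 0}, {"travel": [0, 0, 0.5], "turn": 0}, {"travel": [0, 0, 0], "turn": 0}, {"travel": [0, 0, 0], "turn": 0}]}}

```text
clock: 19.4
eef_pos: [0.5722, -0.1899, 0.132]
ee_rot: [0.163, 3.137, -0.0]
contact_force: [-3.2, 0.3, -0.0]
opening: 0.0156
grasp_force: 30.0
```

Run:
```python
from b import *
s=r.observe();print(s["contact_force"],s["moment"])
goto(.5726,-.190,.1314,174.1)
```

```text
[-3.1608  0.2727 -0.0498] [0.3904 0.4329 0.1346]
at [ 0.5722 -0.1899  0.132 ] yaw 174.1 | turn -0.001 rad, then travel mm [-0.4 -0.   0.6]
```

Request:
{"op": "apply_moves", "data": {"series": [{"travel": [0.4, 0, 0.3], "turn": 0}, {"travel": [0, 0, 0], "turn": 0}, {"travel": [0, 0, 0], "turn": 0}]}}

```text
clock: 19.7
eef_pos: [0.5722, -0.19, 0.1319]
ee_rot: [0.163, 3.136, -0.001]
contact_force: [-1.9, 0.7, 5.4]
opening: 0.0158
grasp_force: 30.0
```

Request:
{"op": "apply_moves", "data": {"grip": -1, "series": [{"travel": [0, 0, 0], "turn": 0}, {"travel": [0, 0, 0], "turn": 0}, {"travel": [0, 0, 0], "turn": 0}, {"travel": [0, 0, 0], "turn": 0}, {"travel": [0, 0, 0], "turn": 0}, {"travel": [0, 0, -5], "turn": 0}, {"travel": [0, 0, -20], "turn": 0}, {"travel": [0, 0, -40], "turn": 0}, {"travel": [0, 0, -40], "turn": 0}, {"travel": [0, 0, 0], "turn": 0}]}}

```text
clock: 20.7
eef_pos: [0.5743, -0.191, 0.2429]
ee_rot: [0.162, 3.126, -0.007]
contact_force: [-0.2, -0.5, 0.4]
opening: 0.0897
grasp_force: 0.0
```

Run:
```python
from b import *
goto(.434,.0125,.2,21.9)
```

```text
at [ 0.5743 -0.191   0.2429] yaw 174.1 | turn 2.656 rad, then travel mm [ -53.8 -241.    44.5]
```

Request:
{"op": "apply_moves", "data": {"series": [{"travel": [0, 0, 0], "turn": -0.12}, {"travel": [0, 0, 0], "turn": -0.12}, {"travel": [0, 0, 0], "turn": -0.12}, {"travel": [0, 0, 0], "turn": -0.125}, {"travel": [7, 35, 0], "turn": 0}, {"travel": [9, 40, 0], "turn": 0}, {"travel": [9, 40, 0], "turn": 0}, {"travel": [9, 40, 0], "turn": 0}, {"travel": [9, 40, 0], "turn": 0}, {"travel": [9, 30, 0], "turn": 0}]}}

```text
clock: 21.7
eef_pos: [0.4383, 0.0013, 0.2361]
ee_rot: [0.596, -3.084, -0.001]
contact_force: [-0.3, -0.4, -1.0]
opening: 0.0918
grasp_force: 0.0
```

Run:
```python
from b import *
goto(.434,.0125,.1,201.9)
a=r.snapshot("side");cv2.imwrite("pics/side7.png",a)
b=r.snapshot("top");cv2.imwrite("pics/top7.png",b)
v=np.zeros((600,800,3),np.uint8)
v[:400,:400]=cv2.resize(a[230:310,205:285],(400,400),interpolation=2)
v[:400,400:]=cv2.resize(a[200:330,310:440],(400,400),interpolation=2)
v[400:,:400]=cv2.resize(b[270:340,190:330],(400,200),interpolation=2)
v[400:,400:]=cv2.resize(b[190:300,320:480],(400,200),interpolation=2)
cv2.imwrite("pics/p7.png",v)
```

```text
at [0.4383 0.0013 0.2361] yaw -158.1 | turn -0.000 rad, then travel mm [ -0.2  11.9 136.1]
```

View pics/p7.png

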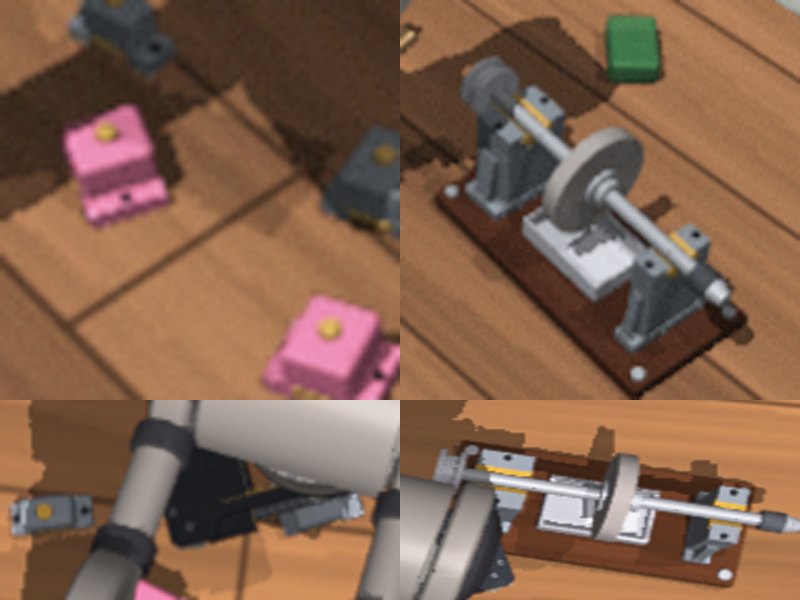

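The spindle lies in both saddles, with the wheel over the pan (top-right panel 595,180), the pulley outside the wide pedestal, and both saddle tops clear. Next I refine the cap yaws.

Run:
```python
from b import *
def ang(a,b,z,f=C):
    a,b=[atz("top",f(p),z)[:2] for p in(a,b)]; d=a-b; return round(np.degrees(np.arctan2(d[1],d[0])),1),round(np.linalg.norm(d),4)
print("w",ang((285,349),(362,327),.006),ang((268,293),(345,270),.012),ang((282,320),(348,302),.012))
g=lambda p:(p[0]/2.857+190-.3,(p[1]-400)/2.857+270-.3)
print("n",ang((12,533),(92,526),.006,g),ang((10,504),(88,496),.012,g),ang((17,517),(86,512),.012,g))
ow=(300.2,302.8);sw=(282,261)
print("oil w",tri([("top",ow),("side",sw)]),atz("top",ow,.042),atz("side",sw,.042))
on=g((43,511));sn=(205+115/5,230-1)
print("oil n",atz("top",on,.042))
```

```text
w (np.float64(112.6), np.float64(0.0614)) (np.float64(113.3), np.float64(0.0617)) (np.float64(111.9), np.float64(0.0523))
n (np.float64(102.0), np.float64(0.0621)) (np.float64(102.8), np.float64(0.0605)) (np.float64(101.1), np.float64(0.0534))
oil w [0.4333 0.0118 0.0384] [0.4325 0.012  0.042 ] [0.4318 0.0089 0.042 ]
oil n [0.3962 0.2128 0.042 ]
```

Request:
{"op": "apply_moves", "data": {"series": [{"travel": [1.5, 11.5, 20], "turn": -0.012}, {"travel": [0, 0, 40], "turn": 0}, {"travel": [0, 0, 40], "turn": 0}, {"travel": [0, 0, 40], "turn": 0}, {"travel": [0, 0, 30], "turn": 0}, {"travel": [0, 0, 20], "turn": 0}, {"travel": [0, 0, 10], "turn": 0}, {"travel": [0, 0, 0], "turn": 0}, {"travel": [0, 0, 0], "turn": 0}]}}

```text
clock: 22.7
eef_pos: [0.435, 0.0094, 0.0367]
ee_rot: [-0.613, 3.08, -0.001]
contact_force: [0.1, 0.1, 1.3]
opening: 0.0918
grasp_force: 0.0
```

Run:
```python
from b import *
goto(.4325,.0115,.017,202.6)
```

```text
at [0.435  0.0094 0.0367] yaw -157.5 | turn -0.001 rad, then travel mm [ 1.5  2.9 19.7]
```

Request:
{"op": "apply_moves", "data": {"series": [{"travel": [1.5, 3, 8], "turn": 0}, {"travel": [0, 0, 7], "turn": 0}, {"travel": [0, 0, 5], "turn": 0}, {"travel": [0, 0, 0], "turn": 0}, {"travel": [0, 0, 0], "turn": 0}]}}

```text
clock: 23.2
eef_pos: [0.4316, 0.012, 0.0161]
ee_rot: [0.614, -3.081, -0.0]
contact_force: [0.5, 0.2, -0.0]
opening: 0.0917
grasp_force: 0.0
```

Request:
{"op": "apply_moves", "data": {"grip": 1, "series": [{"travel": [0, 0, 0], "turn": 0}, {"travel": [0, 0, 0], "turn": 0}, {"travel": [0, 0, 0], "turn": 0}, {"travel": [0, 0, 0], "turn": 0}, {"travel": [0, 0, 0], "turn": 0}, {"travel": [0, 0, 0], "turn": 0}, {"travel": [0, 0, 0], "turn": 0}, {"travel": [0, 0, 0], "turn": 0}, {"travel": [0, 0, 0], "turn": 0}]}}

```text
clock: 24.1
eef_pos: [0.4316, 0.0119, 0.0161]
ee_rot: [0.614, -3.081, -0.0]
contact_force: [-0.4, 0.1, 0.4]
opening: 0.0398
grasp_force: 30.0
```

Request:
{"op": "apply_moves", "data": {"series": [{"travel": [0, 0, -10], "turn": 0}, {"travel": [0, 0, -30], "turn": 0}, {"travel": [0, 0, -45], "turn": 0}, {"travel": [0, 0, -45], "turn": 0}, {"travel": [0, 0, -45], "turn": 0}, {"travel": [0, 0, -20], "turn": 0.14}, {"travel": [0, 0, 0], "turn": 0.145}, {"travel": [0, 0, 0], "turn": 0.145}, {"travel": [0, 0, 0], "turn": 0.145}, {"travel": [0, 0, 0], "turn": 0.145}]}}

```text
clock: 25.1
eef_pos: [0.4309, 0.0121, 0.2114]
ee_rot: [-0.52, -3.097, -0.0]
contact_force: [-0.2, 0.4, -4.0]
opening: 0.0398
grasp_force: 30.0
```

Request:
{"op": "apply_moves", "data": {"series": [{"travel": [0, 0, 0], "turn": 0.145}, {"travel": [0, 0, 0], "turn": 0.145}, {"travel": [0, 0, 0], "turn": 0.145}, {"travel": [0, 0, 0], "turn": 0.145}, {"travel": [0, 0, 0], "turn": 0.145}, {"travel": [0, 0, 0], "turn": 0.145}, {"travel": [0, 0, 0], "turn": 0.145}, {"travel": [0, 0, 0], "turn": 0.145}, {"travel": [0, 0, 0], "turn": 0.145}, {"travel": [0, 0, 0], "turn": 0.028}]}}

```text
clock: 26.1
eef_pos: [0.431, 0.012, 0.2113]
ee_rot: [-2.32, -2.117, 0.001]
contact_force: [0.6, 0.3, -3.3]
opening: 0.0398
grasp_force: 30.0
```

Run:
```python
from b import *
goto(.5824,-.0955,.2,84.1)
```

```text
at [0.431  0.012  0.2113] yaw 84.8 | turn 0.012 rad, then travel mm [-91.4 161.6  11.2]
```

Request:
{"op": "apply_moves", "data": {"series": [{"travel": [-10, 20, 0], "turn": 0.012}, {"travel": [-20, 35, 0], "turn": 0}, {"travel": [-20, 35, 0], "turn": 0}, {"travel": [-20, 35, 0], "turn": 0}, {"travel": [-15, 25, 0], "turn": 0}, {"travel": [-6, 11, 10], "turn": 0}, {"travel": [0, 0, 20], "turn": 0}, {"travel": [0, 0, 0], "turn": 0}, {"travel": [0, 0, 0], "turn": 0}]}}

```text
clock: 27.0
eef_pos: [0.5819, -0.094, 0.1808]
ee_rot: [-2.328, -2.107, 0.002]
contact_force: [-0.5, 0.1, -3.0]
opening: 0.0398
grasp_force: 30.0
```

Run:
```python
from b import *
goto(.5824,-.0955,.1291,84.1)
a=r.snapshot("side");cv2.imwrite("pics/side8.png",a)
p,M,w=pose()
for P in([22,31,-0],[22,-31,0],[-22,-31,0],[-22,31,0]):
  Q=p+M@np.array([P[0],P[1],16.1-12])/1000; print("exp foot top",P,((proj("side",Q)-[300,180])*8).round())
cv2.imwrite("pics/p8.png",cv2.resize(a[180:255,300:400],(800,600),interpolation=2))
```

```text
at [ 0.5819 -0.094   0.1808] yaw 84.3 | turn 0.003 rad, then travel mm [-1.5  0.8 51.7]
exp foot top [22, 31, 0] [430. 230.]
exp foot top [22, -31, 0] [282. 309.]
exp foot top [-22, -31, 0] [369. 387.]
exp foot top [-22, 31, 0] [518. 305.]
```

View pics/p8.png

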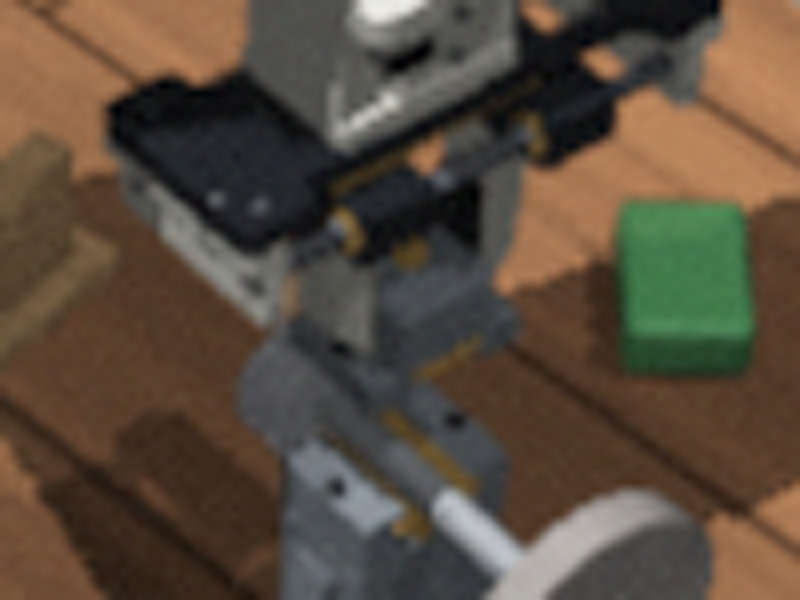

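The held cap is above the wide pedestal, with its near foot corner at (515,315) against a predicted (518,305). I lower it to just above the pedestal and compare the edges directly.

Request:
{"op": "apply_moves", "data": {"series": [{"travel": [-0.5, 0.5, 15], "turn": 0.003}, {"travel": [0, 0, 15], "turn": 0}, {"travel": [0, 0, 10], "turn": 0}, {"travel": [0, 0, 5], "turn": 0}, {"travel": [0, 0, 0], "turn": 0}, {"travel": [0, 0, 0], "turn": 0}]}}

```text
clock: 27.65
eef_pos: [0.5837, -0.0952, 0.1369]
ee_rot: [2.333, 2.103, 0.001]
contact_force: [0.4, 0.1, -3.4]
opening: 0.0399
grasp_force: 30.0
```

Run:
```python
from b import *
goto(.5824,-.0955,.1291,84.1); print(r.observe()["contact_force"])
a=r.snapshot("side");cv2.imwrite("pics/side9.png",a)
cv2.imwrite("pics/p9.png",cv2.resize(a[195:270,310:390],(640,600),interpolation=2))
```

```text
at [ 0.5837 -0.0952  0.1369] yaw 84.1 | turn -0.001 rad, then travel mm [-0.4 -1.2  7.8]
[ 0.3941  0.1175 -3.3567]
```

View pics/p9.png

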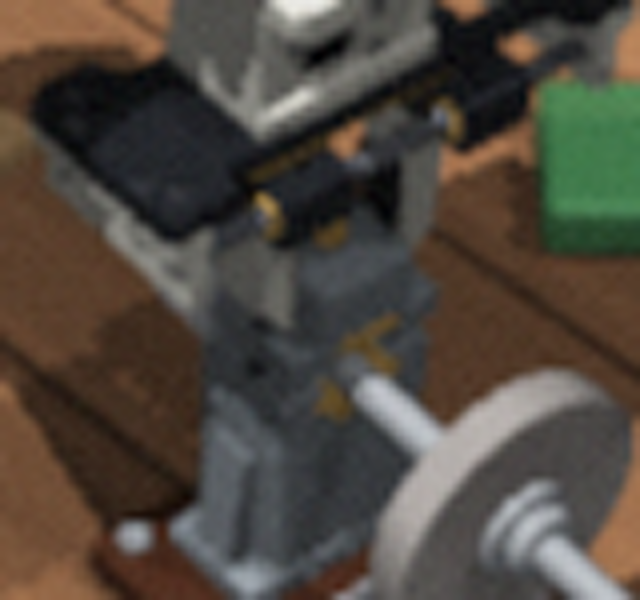

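The side view shows the cap's right edge (435,295) in line with the pedestal's (430,360), so I lower it.

Request:
{"op": "apply_moves", "data": {"series": [{"travel": [0.2, -1.2, 3], "turn": 0}, {"travel": [0, 0, 2], "turn": 0}, {"travel": [0, 0, 2], "turn": 0}, {"travel": [0, 0, 1], "turn": 0}, {"travel": [0, 0, 0.3], "turn": 0}, {"travel": [0, 0, 0], "turn": 0}, {"travel": [0, 0, 0], "turn": 0}]}}

```text
clock: 28.4
eef_pos: [0.5821, -0.0948, 0.1292]
ee_rot: [2.333, 2.103, 0.001]
contact_force: [-3.1, 1.6, 6.2]
opening: 0.0394
grasp_force: 30.0
```

Request:
{"op": "apply_moves", "data": {"grip": -1, "series": [{"travel": [0, 0, 0], "turn": 0}, {"travel": [0, 0, 0], "turn": 0}, {"travel": [0, 0, 0], "turn": 0}, {"travel": [0, 0, 0], "turn": 0}, {"travel": [0, 0, -5], "turn": 0}, {"travel": [0, 0, -20], "turn": 0}, {"travel": [0, 0, -40], "turn": 0}, {"travel": [0, 0, -35], "turn": 0}, {"travel": [0, 0, 0], "turn": 0.12}, {"travel": [0, 0, 0], "turn": 0.14}]}}

```text
clock: 29.4
eef_pos: [0.5827, -0.095, 0.2298]
ee_rot: [2.589, 1.775, 0.003]
contact_force: [0.3, 0.4, -0.9]
opening: 0.0918
grasp_force: 0.0
```

Request:
{"op": "apply_moves", "data": {"series": [{"travel": [0, 0, 0], "turn": 0.145}, {"travel": [0, 0, 0], "turn": 0.145}, {"travel": [0, 0, 0], "turn": 0.145}, {"travel": [0, 0, 0], "turn": 0.145}, {"travel": [0, 0, 0], "turn": 0.145}, {"travel": [0, 0, 0], "turn": 0.145}, {"travel": [0, 0, 0], "turn": 0.128}, {"travel": [0, 0, 0], "turn": 0}]}}

```text
clock: 30.2
eef_pos: [0.5821, -0.0949, 0.2282]
ee_rot: [3.125, 0.326, 0.001]
contact_force: [-0.1, -0.6, -0.3]
opening: 0.092
grasp_force: 0.0
```

Run:
```python
from b import *
goto(.396,.2125,.05,12)
```

```text
at [ 0.5821 -0.0949  0.2282] yaw 11.9 | turn -0.002 rad, then travel mm [-118.2 -339.4  178.1]
```

Request:
{"op": "apply_moves", "data": {"series": [{"travel": [-10, -25, 0], "turn": 0}, {"travel": [-13, -40, 0], "turn": 0}, {"travel": [-13, -40, 0], "turn": 0}, {"travel": [-13, -40, 0], "turn": 0}, {"travel": [-13, -40, 0], "turn": 0}, {"travel": [-13, -40, 0], "turn": 0}, {"travel": [-13, -40, 0], "turn": 0}, {"travel": [-13, -35, 20], "turn": 0}, {"travel": [-12, -25, 30], "turn": 0}, {"travel": [-5, -14, 30], "turn": 0}]}}

```text
clock: 31.2
eef_pos: [0.3951, 0.2141, 0.1478]
ee_rot: [-3.123, -0.337, -0.003]
contact_force: [-0.7, -0.8, -0.8]
opening: 0.0915
grasp_force: 0.0
```

Request:
{"op": "apply_moves", "data": {"series": [{"travel": [0, 0, 25], "turn": 0}, {"travel": [0, 0, 25], "turn": 0}, {"travel": [0, 0, 15], "turn": 0}, {"travel": [0, 0, 0], "turn": 0}, {"travel": [0, 0, 0], "turn": 0}]}}

```text
clock: 31.7
eef_pos: [0.3967, 0.2124, 0.0833]
ee_rot: [-3.124, -0.33, -0.001]
contact_force: [0.2, -0.7, 0.1]
opening: 0.0919
grasp_force: 0.0
```

Run:
```python
from b import *
goto(.396,.2125,.0165,12)
cv2.imwrite("pics/side10.png",r.snapshot("side"))
```

```text
at [0.3967 0.2124 0.0833] yaw 12.1 | turn 0.001 rad, then travel mm [-0.7 -0.2 66.8]
```

Request:
{"op": "apply_moves", "data": {"series": [{"travel": [-0.5, 0, 20], "turn": 0}, {"travel": [0, 0, 20], "turn": 0}, {"travel": [0, 0, 15], "turn": 0}, {"travel": [0, 0, 11], "turn": 0}, {"travel": [0, 0, 0], "turn": 0}, {"travel": [0, 0, 0], "turn": 0}]}}

```text
clock: 32.35
eef_pos: [0.3964, 0.2124, 0.0175]
ee_rot: [-3.124, -0.328, -0.002]
contact_force: [-0.2, -0.4, 0.3]
opening: 0.0918
grasp_force: 0.0
```

Request:
{"op": "apply_moves", "data": {"grip": 1, "series": [{"travel": [0, 0, 0], "turn": 0}, {"travel": [0, 0, 0], "turn": 0}, {"travel": [0, 0, 0], "turn": 0}, {"travel": [0, 0, 0], "turn": 0}, {"travel": [0, 0, 0], "turn": 0}, {"travel": [0, 0, 0], "turn": 0}, {"travel": [0, 0, 0], "turn": 0}, {"travel": [0, 0, 0], "turn": 0}, {"travel": [0, 0, 0], "turn": 0}]}}

```text
clock: 33.25
eef_pos: [0.3959, 0.2123, 0.0168]
ee_rot: [-3.124, -0.327, -0.0]
contact_force: [1.1, 0.1, 0.7]
opening: 0.04
grasp_force: 29.8
```

Request:
{"op": "apply_moves", "data": {"series": [{"travel": [0, 0, -10], "turn": 0}, {"travel": [0, 0, -30], "turn": 0}, {"travel": [0, 0, -45], "turn": 0}, {"travel": [0, 0, -45], "turn": 0}, {"travel": [0, 0, -45], "turn": 0}, {"travel": [0, 0, -35], "turn": -0.12}, {"travel": [0, 0, 0], "turn": -0.14}, {"travel": [0, 0, 0], "turn": -0.145}, {"travel": [0, 0, 0], "turn": -0.145}, {"travel": [0, 0, 0], "turn": -0.145}]}}

```text
clock: 34.25
eef_pos: [0.3953, 0.2121, 0.2273]
ee_rot: [-2.822, -1.38, 0.0]
contact_force: [-0.4, -0.7, -2.9]
opening: 0.0399
grasp_force: 29.8
```

Request:
{"op": "apply_moves", "data": {"series": [{"travel": [0, 0, 0], "turn": -0.145}, {"travel": [0, 0, 0], "turn": -0.145}, {"travel": [0, 0, 0], "turn": -0.145}, {"travel": [0, 0, 0], "turn": -0.128}, {"travel": [0, 0, 0], "turn": 0}]}}

```text
clock: 34.75
eef_pos: [0.3954, 0.2121, 0.2272]
ee_rot: [-2.333, -2.104, 0.0]
contact_force: [-0.2, -0.0, -1.4]
opening: 0.0399
grasp_force: 29.8
```

Run:
```python
from b import *
goto(.5628,-.2845,.2,84.1)
```

```text
at [0.3954 0.2121 0.2272] yaw 84.1 | turn 0.000 rad, then travel mm [-476.7  217.5   27.2]
```

Request:
{"op": "apply_moves", "data": {"series": [{"travel": [-15, 8, 0], "turn": 0}, {"travel": [-30, 15, 0], "turn": 0}, {"travel": [-35, 17, 0], "turn": 0}, {"travel": [-35, 17, 0], "turn": 0}, {"travel": [-35, 17, 0], "turn": 0}, {"travel": [-35, 17, 0], "turn": 0}, {"travel": [-35, 17, 0], "turn": 0}, {"travel": [-35, 17, 0], "turn": 0}, {"travel": [-35, 15, 0], "turn": 0}, {"travel": [-35, 15, 0], "turn": 0}]}}

```text
clock: 35.75
eef_pos: [0.5163, -0.1286, 0.227]
ee_rot: [-2.338, -2.098, 0.0]
contact_force: [0.2, 1.0, -1.7]
opening: 0.0396
grasp_force: 29.8
```

Request:
{"op": "apply_moves", "data": {"series": [{"travel": [-35, 15, 0], "turn": 0}, {"travel": [-35, 15, 0], "turn": 0}, {"travel": [-35, 15, 0], "turn": 0}, {"travel": [-30, 11, 0], "turn": 0}, {"travel": [-16, 6, 0], "turn": 0}, {"travel": [0, 0, 20], "turn": 0}, {"travel": [0, 0, 20], "turn": 0}, {"travel": [0, 0, 0], "turn": 0}, {"travel": [0, 0, 0], "turn": 0}]}}

```text
clock: 36.65
eef_pos: [0.5622, -0.2836, 0.1871]
ee_rot: [-2.335, -2.1, 0.0]
contact_force: [-0.1, 0.3, -1.2]
opening: 0.0399
grasp_force: 29.8
```

Run:
```python
from b import *
goto(.5628,-.2845,.1378,84.1)
```

```text
at [ 0.5622 -0.2836  0.1871] yaw 83.9 | turn -0.003 rad, then travel mm [-0.9  0.7 49.3]
```

Request:
{"op": "apply_moves", "data": {"series": [{"travel": [-0.5, 0.5, 15], "turn": -0.003}, {"travel": [0, 0, 15], "turn": 0}, {"travel": [0, 0, 12], "turn": 0}, {"travel": [0, 0, 7], "turn": 0}, {"travel": [0, 0, 0], "turn": 0}, {"travel": [0, 0, 0], "turn": 0}]}}

```text
clock: 37.25
eef_pos: [0.5631, -0.2844, 0.1385]
ee_rot: [2.33, 2.106, 0.001]
contact_force: [-0.4, 0.1, -1.7]
opening: 0.0397
grasp_force: 29.8
```

Run:
```python
from b import *
goto(.5628,-.2845,.1298,84.1); print(r.observe()["contact_force"])
a=r.snapshot("side");cv2.imwrite("pics/side11.png",a)
cv2.imwrite("pics/p11.png",cv2.resize(a[210:320,310:440],(709,600),interpolation=2))
```

```text
at [ 0.5631 -0.2844  0.1385] yaw 84.2 | turn 0.002 rad, then travel mm [-0.1 -0.3  8.7]
[-0.3537  0.0554 -1.6868]
```

View pics/p11.png

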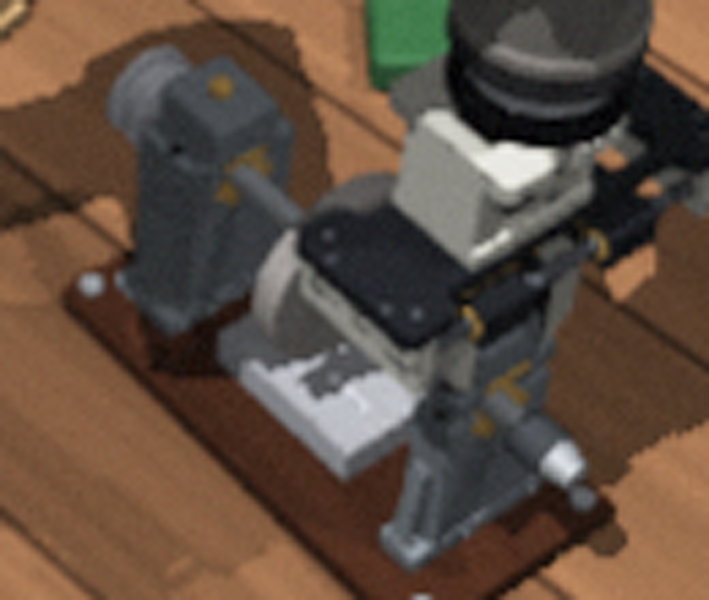

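The wide cap sits flush (220,100) and the narrow cap lines up over its pedestal (500,350), so I lower it.

Request:
{"op": "apply_moves", "data": {"series": [{"travel": [0, -0.2, 3], "turn": 0.002}, {"travel": [0, 0, 2], "turn": 0}, {"travel": [0, 0, 2], "turn": 0}, {"travel": [0, 0, 1], "turn": 0}, {"travel": [0, 0, 0.5], "turn": 0}, {"travel": [0, 0, 0.3], "turn": 0}, {"travel": [0, 0, 0], "turn": 0}, {"travel": [0, 0, 0], "turn": 0}]}}

```text
clock: 38.1
eef_pos: [0.5624, -0.2842, 0.1299]
ee_rot: [2.333, 2.104, 0.0]
contact_force: [-3.3, 1.3, 6.2]
opening: 0.0395
grasp_force: 29.8
```

Seated. I release, back off and check from both views.

Request:
{"op": "apply_moves", "data": {"grip": -1, "series": [{"travel": [0, 0, 0], "turn": 0}, {"travel": [0, 0, 0], "turn": 0}, {"travel": [0, 0, 0], "turn": 0}, {"travel": [0, 0, 0], "turn": 0}, {"travel": [0, 0, -5], "turn": 0}, {"travel": [0, 0, -20], "turn": 0}, {"travel": [0, 0, -40], "turn": 0}, {"travel": [0, 0, -40], "turn": 0}, {"travel": [0, 0, 0], "turn": 0}]}}

```text
clock: 39.0
eef_pos: [0.5649, -0.2857, 0.2411]
ee_rot: [2.324, 2.096, 0.005]
contact_force: [0.5, -1.1, 0.9]
opening: 0.0919
grasp_force: 0.0
```

Request:
{"op": "apply_moves", "data": {"series": [{"travel": [-20, -20, 0], "turn": 0}, {"travel": [-30, -30, 0], "turn": 0}, {"travel": [-30, -40, 0], "turn": 0}, {"travel": [-30, -40, 0], "turn": 0}, {"travel": [-20, -30, 0], "turn": 0}, {"travel": [0, 0, 0], "turn": 0}]}}

```text
clock: 39.6
eef_pos: [0.3864, -0.3992, 0.234]
ee_rot: [-2.338, -2.098, 0.002]
contact_force: [0.4, 0.3, -0.6]
opening: 0.0919
grasp_force: 0.0
```

Run:
```python
from b import *
a=r.snapshot("side");b=r.snapshot("top");cv2.imwrite("pics/top12.png",b)
cv2.imwrite("pics/p12.png",np.hstack([cv2.resize(a[190:340,310:450],(400,429),interpolation=2),cv2.resize(b[200:307,330:470-40],(400,428),interpolation=2)[:,:].copy() if 0 else cv2.copyMakeBorder(cv2.resize(b[195:305,330:470],(400,314),interpolation=2),0,115,0,0,0)]))
```

```text
(no output)
```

View pics/p12.png

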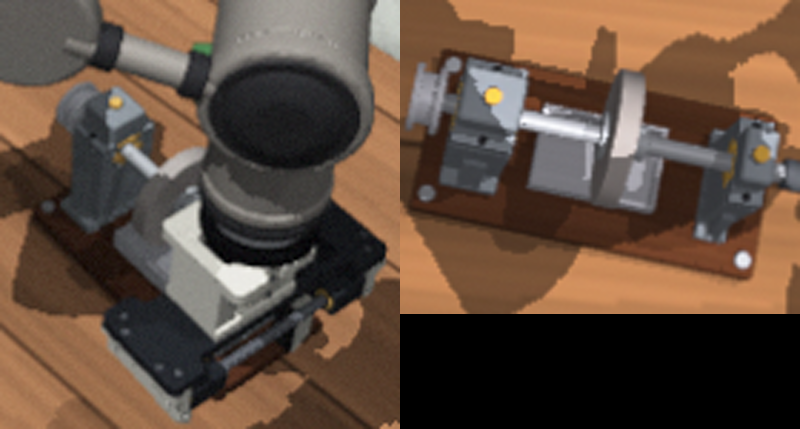

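Both caps are seated, with oilers at (493,96) and (762,154). One numeric check, and the job is handed in if it passes.

Run:
```python
from b import *
a=np.radians(84.1);ok=True
for p,e in(((493,96),.095),((762,154),-.095)):
    d=atz("top",((p[0]-400)/2.857+330-.3,p[1]/2.857+195-.3),.155)[:2]-np.array([.5726,-.190])
    q=d@np.array([[np.cos(a),-np.sin(a)],[np.sin(a),np.cos(a)]]); print(q-[e,0]); ok&=np.abs(q-[e,0]).max()<.004
if ok: print(r.sign_off())
```

```text
[0.0001 0.0003]
[-0.0001  0.0001]
the job is handed in; nothing more can be done
None
```

The job is done and handed in: pan, spindle and both caps went on in the order asked, and both caps measured within 1 mm of their pedestal centres in the last top view.

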